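# Make up a sowing kit and a slide kit

### The arm

A 7-joint arm with a two-finger parallel gripper is mounted at the origin on the work surface; the furniture and walls round the work are solid. World frame = base frame: x ahead of the robot, y to its left, z up, the work surface at z = 0. Lengths are in m, angles in rad, forces in N, time in s.
With the tool pointing down it reaches from about 0.35 to 0.9 m from the base axis. Payload 8.1 kg.
Tool frame: the origin (TCP) lies at the very end of the fingers, on their centre line; the grasp point (between the pads) lies r.grip_depth behind it (r.grip_depth is the distance from the TCP to the grasp point, in m); z points along the fingers, y is the line along which they close (so a half turn about z gives the same grasp; the last joint's range is limited). The gripper opens to 85 mm and grips with 20 to 120 N. Pads are 22 mm wide; open, the fingers measure 114 mm over their backs; the gripper's body (76 mm by 85 mm) begins 54 mm behind the grasp point. The pads swing forward as they close: fully open they stand 13 mm farther back than shut.
Start: joints at [-1.267, 0.434, 0.025, 1.573, -0.012, 1.134, -0.075], TCP at [0.247, 0.574, 0.231] pointing down, gripper open.
Joint ranges: [-2.62, 2.62], [-0.44, 2.09], [-1.27, 1.32], [0.08, 2.57], [-1.32, 4.46], [0.12, 2], [-2.74, 2.74]. Speed limits (rad/s): [2.22, 2.22, 3.01, 3.01, 3.14, 3.14, 3.14].

### API

Orientations are given as a unit quaternion [w, x, y, z].
In Python, from station import r gives the robot as it stands.
- The arm moves only by the shell command python3 -m pendant 'ROWS' [FORCE]. ROWS is a JSON object of lists of equal length, an entry for each row: "jaw": the finger opening in cm, from 0 to 8.54; "translation": the shift along the tool's x, y, z in cm, a list of three; "rot": the turn, a rotation vector about the tool's x, y, z in degrees, a list of three. In form: {"jaw": [jaw, ...], "translation": [[dx, dy, dz], ...], "rot": [[wx, wy, wz], ...]}. A call has 1 to 8 rows; each row is the pose to reach, as a shift and turn from the pose commanded when the call began, along the tool's axes at that moment; what a row does not reach only later rows make up. A row lasts 1/10 s, in which the tool goes at most 50 mm and 8.59 degrees, less where a joint would pass 70% of its speed; a pose out of reach is approached as far as the arm can. A call with a gripper value outside its range is refused whole. The fingers move at their own pace and stop on an object; FORCE is the grip in N (left out, the last holds). Time passes only in rows, so rows that repeat a pose let the fingers close. It gives the time, the measured TCP pose, the force, the opening and the grip force at its end, in the units of the state.
- r.get_state(): the state, without advancing time (a new reading comes with each control period).
- r.grab_frame(name): name is "scene" or "top" or "wrist"; returns the picture (420x560x3 uint8, red, green, blue); there is no depth.
- r.camera_model(name): a dict with "fx", "fy", "cx", "cy" (pixels), "T" (4x4, takes a point from camera to world coordinates). Camera axes: x right, y down, z forward; pixel columns grow to the right and rows downward; lengths in m; the calibration is good to about 2 mm. The wrist camera is an equidistant fisheye: a pixel r from the principal point sees the ray r / f radians off the axis. A picture is of the moment at which its call begins: read the wrist's pose just before it. camera_model takes no time and is no camera call; for the wrist camera it gives the pose at the moment of the call.
- r.finish_job(): hands the job in; it is judged then, once.
The state is a dict: "t": time; "q": joint angles; "joint_vel": joint speeds; "joint_torque": joint torques, N m; "tcp_pos": TCP position; "ee_rot": TCP orientation; "contact_force": force on the tool from outside, world axes, zero at the start; "wrist_torque": the same for the moment, N m; "width": finger opening in m; "grip_force": force on a finger pad.
Only numpy, scipy, OpenCV 4.12 (cv2) and the standard library are available. Lean on these libraries where they do the work, as an engineer would, in place of code of your own. Each camera call takes 0.05 s, during which the arm holds its last target. There are 200 camera calls.

### The job

Make up two kits from the stock on the bench. In the two-bay tray put the jar in the large bay and one dropper bottle in the small bay; in the three-bay tray put the other dropper bottle and both cover-slip boxes, one to a bay in any order. Everything must stand upright and flat on its bay's floor, and the small beaker standing among the stock must be left standing where it is.

Things in the scene. Friction and masses are not known exactly. Their poses are not given: they have to be found in the camera images.
- jar: glass jar with a screw lid, upright, 58 mm across and 92 mm high; can be gripped across the body 55 mm up. Origin: centre of the underside, z up
- dropper_1: amber glass dropper bottle with a rubber teat, standing upright: round body 36 mm across up to 56 mm high, narrowing to the neck and teat, 99 mm in all. Origin: centre of the underside, z up. The other dropper bottle is alike
- dropper_2: amber glass dropper bottle with a rubber teat, standing upright: round body 36 mm across up to 56 mm high, narrowing to the neck and teat, 99 mm in all. Origin: centre of the underside, z up. The other dropper bottle is alike
- slip_box_1: small cover-slip box, a square block 33 x 33 mm and 16 mm high lying flat, blue with a white top. Origin: centre of the underside, x and y square to its sides, z up. The other cover-slip box is alike
- slip_box_2: small cover-slip box, a square block 33 x 33 mm and 16 mm high lying flat, blue with a white top. Origin: centre of the underside, x and y square to its sides, z up. The other cover-slip box is alike
- two_bay_tray: shallow grey tray fixed to the bench, 84 mm (x) by 140 mm (y), the wider one. Origin: centre of underside, z up. Floor 3 mm, rim and rib (4 mm thick) 9 mm above the bench. Bays in a row along y, each 76 mm clear in x: large bay 76 mm long, centre y = -28 mm; small bay 52 mm long, centre y = +40 mm (x = 0)
- three_bay_tray: shallow grey tray fixed to the bench, 60 mm (x) by 172 mm (y), the longer, narrower one. Origin: centre of underside, z up. Floor 3 mm, rim and ribs (4 mm thick) 9 mm above the bench. Three equal bays 52 x 52 mm clear, centres y = -56, 0, +56 mm (x = 0)
- beaker: small clear empty beaker, 56 to 62 mm across and 70 mm high, standing among the stock; it belongs to neither kit and stays where it is. Origin: centre of the underside, z up
Not all that is in view belongs to the job. What is shaped like the slip_box_1 but black or yellow is not meant.

How it is judged:
At the end, for the whole second after the job is handed in: Jar in the large bay (centre within 12 mm) and a dropper bottle in the small bay of the two-bay tray; the other dropper bottle and both cover-slip boxes one to a bay in the three-bay tray; each on the bay floor (2.5 mm), inside its walls, upright within 0.1 rad, at rest (y of jar in the frame of two_bay_tray between -0.04 and -0.016 m and x of jar in the frame of two_bay_tray between -0.012 and 0.012 m and z of jar in the frame of two_bay_tray between 0 and 0.0055 m and angle between each of jar, slip_box_1, slip_box_2's own z axis and vertical below 0.1 rad and linear speed of each of jar, slip_box_1, slip_box_2 below 0.02 m/s and y of slip_box_1 in the frame of three_bay_tray between -0.07 and 0.07 m and x of slip_box_1 in the frame of three_bay_tray between -0.014 and 0.014 m and z of slip_box_1 in the frame of three_bay_tray between 0 and 0.0055 m and y of slip_box_2 in the frame of three_bay_tray between -0.07 and 0.07 m and x of slip_box_2 in the frame of three_bay_tray between -0.014 and 0.014 m and z of slip_box_2 in the frame of three_bay_tray between 0 and 0.0055 m and (((y of dropper_1 in the frame of two_bay_tray between 0.028 and 0.052 m and x of dropper_1 in the frame of two_bay_tray between -0.024 and 0.024 m and z of dropper_1 in the frame of two_bay_tray between 0 and 0.0055 m and angle between dropper_1's own z axis and vertical below 0.1 rad and linear speed of dropper_1 below 0.02 m/s) and (y of dropper_2 in the frame of three_bay_tray between -0.07 and 0.07 m and x of dropper_2 in the frame of three_bay_tray between -0.014 and 0.014 m and z of dropper_2 in the frame of three_bay_tray between 0 and 0.0055 m and angle between dropper_2's own z axis and vertical below 0.1 rad and linear speed of dropper_2 below 0.02 m/s)) or ((y of dropper_2 in the frame of two_bay_tray between 0.028 and 0.052 m and x of dropper_2 in the frame of two_bay_tray between -0.024 and 0.024 m and z of dropper_2 in the frame of two_bay_tray between 0 and 0.0055 m and angle between dropper_2's own z axis and vertical below 0.1 rad and linear speed of dropper_2 below 0.02 m/s) and (y of dropper_1 in the frame of three_bay_tray between -0.07 and 0.07 m and x of dropper_1 in the frame of three_bay_tray between -0.014 and 0.014 m and z of dropper_1 in the frame of three_bay_tray between 0 and 0.0055 m and angle between dropper_1's own z axis and vertical below 0.1 rad and linear speed of dropper_1 below 0.02 m/s)))); the robot touches nothing.
It fails at once if the small beaker is shoved more than 20 mm or tipped over (distance of beaker from where it was at the start of the episode above 0.02 m or angle between beaker's own z axis and vertical above 0.4 rad).
It also fails if it takes over 128 s, if anything falls off the work surface, if the arm or the gripper's body presses on something with over 40 N, if the wrist force passes 120 N, or if a joint passes its speed limit or range.

## Working session

There is one attempt and no reset: what is moved stays moved. The work goes in short steps, Python scripts to look and compute and a shell command to move; the robot and the scene stay as the last step left them, time stands still between calls to the robot, and variables do not carry over. Pictures are saved under pics/ and viewed, at most 14 in all, crops included, and the job is handed in when it is done.

```bash
mkdir -p pics; ls
python3 - <<'E'
from station import r
import cv2
s=r.get_state();print(s['t'],s['tcp_pos'],s['ee_rot'],s['width'],r.grip_depth)
for n in['scene','top']:
    cv2.imwrite(f'pics/{n}0.png',r.grab_frame(n)[:,:,::-1]);m=r.camera_model(n);print(n,m)
E
```

```text
pics
0.0 [0.24713497 0.57350699 0.23050716] [-1.00385464e-04  2.02042277e-01  9.79376468e-01 -8.01341112e-04] 0.08532471635000215 0.0187
scene {'fx': 384.2321165414787, 'fy': 384.2321165414787, 'cx': 277.9732225329854, 'cy': 212.27956449122036, 'T': array([[ 0.46105463, -0.53614295,  0.70709219, -0.2672092 ],
       [-0.88725994, -0.29117991,  0.35774861, -0.57266633],
       [ 0.01408664, -0.79231622, -0.609948  ,  0.68770287],
       [ 0.        ,  0.        ,  0.        ,  1.        ]])}
top {'fx': 431.66664367253037, 'fy': 431.66664367253037, 'cx': 277.33114287668917, 'cy': 206.03036794517632, 'T': array([[ 0.00859679, -0.99665268,  0.081299  ,  0.35388254],
       [-0.99989303, -0.00952983, -0.01109566, -0.19664524],
       [ 0.01183328, -0.08119491, -0.99662799,  0.9877778 ],
       [ 0.        ,  0.        ,  0.        ,  1.        ]])}
```

View pics/top0.png

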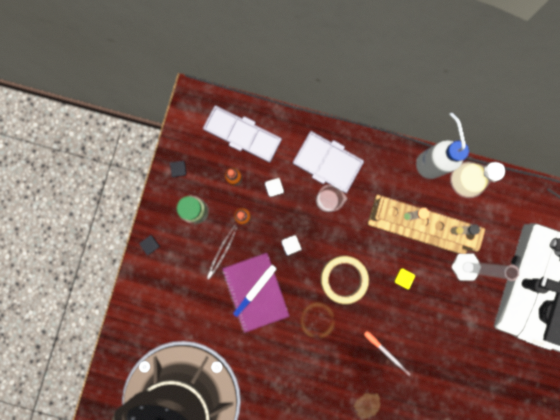

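View pics/scene0.png

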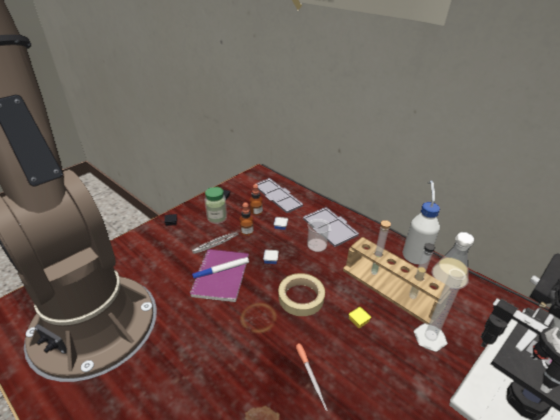

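Top view candidates: jar (190,209, green lid). Droppers (233,175) and (241,216). White boxes (274,187) and (291,245); black boxes (178,168), (150,245) and yellow (405,279) are excluded. Beaker (329,198), three-bay tray (242,133), two-bay tray (328,162). The scene view agrees.

```bash
cat > h.py <<'E'
from station import r
import numpy as np, cv2
from scipy.spatial.transform import Rotation as R
def ray(m,u,v,z,fish=False):
    a=np.array([(u-m['cx'])/m['fx'],(v-m['cy'])/m['fy']])
    if fish:
        t=np.hypot(*a); d=np.r_[a/t*np.sin(t),np.cos(t)] if t>1e-9 else np.array([0,0,1.])
    else: d=np.r_[a,1]
    d=m['T'][:3,:3]@d; o=m['T'][:3,3]
    return o+d*(z-o[2])/d[2]
def blobs(mask,mn=20,mx=1e9):
    out=[]
    for c in cv2.findContours(mask.astype(np.uint8),cv2.RETR_EXTERNAL,cv2.CHAIN_APPROX_NONE)[0]:
        a=cv2.contourArea(c)
        if mn<a<mx: out.append((c,a))
    return out
E
python3 - <<'E'
from h import *
im=cv2.imread('pics/top0.png'); hsv=cv2.cvtColor(im,cv2.COLOR_BGR2HSV); m=r.camera_model('top')
H,S,V=[hsv[...,i].astype(int) for i in range(3)]
for nm,mask,z,lo,hi in [('green',(H>45)&(H<85)&(S>90),.092,50,2000),('orange',(H>3)&(H<18)&(S>120)&(V>140),.099,10,400),('white',(S<40)&(V>190),.016,80,500),('tray',(S<40)&(V>150),.009,700,4000)]:
    mk=mask.copy(); mk[:90]=0
    if nm=='tray': mk=cv2.morphologyEx(mk.astype(np.uint8),cv2.MORPH_CLOSE,np.ones((5,5)))
    for c,a in blobs(mk,lo,hi):
        (u,v),wh,an=cv2.minAreaRect(c)
        P=np.array([ray(m,*p,z)[:2] for p in c[:,0]]).astype(np.float32)*1000
        print(nm,int(u),int(v),a,'rect mm',[np.round(x,1) for x in cv2.minAreaRect(P)])
cv2.imwrite('pics/c1.png',cv2.resize(im[95:275,130:380],None,fx=3,fy=3,interpolation=cv2.INTER_CUBIC))
E
```

```text
green 188 207 370.0 rect mm [array([421.7, -21.8]), array([48.4, 42.8]), np.float64(76.5)]
orange 371 338 115.5 rect mm [array([ 159.7, -399.1]), array([39.3, 14.3]), np.float64(45.6)]
orange 430 241 43.0 rect mm [array([ 356. , -522.2]), array([19.2, 37.6]), np.float64(24.5)]
orange 480 239 13.0 rect mm [array([ 361.3, -627.4]), array([ 8., 52.]), np.float64(74.3)]
orange 439 225 12.5 rect mm [array([ 388.7, -541.7]), array([ 8.5, 10.7]), np.float64(70.4)]
orange 242 216 92.5 rect mm [array([ 404.3, -135.1]), array([26.1, 29. ]), np.float64(22.5)]
orange 421 207 11.0 rect mm [array([ 425.7, -505.6]), array([31.9,  5.5]), np.float64(81.0)]
orange 234 178 40.5 rect mm [array([ 482.9, -116.8]), array([16.4, 29.6]), np.float64(29.5)]
orange 230 172 47.5 rect mm [array([ 494.8, -109.2]), array([16.3, 14.7]), np.float64(45.5)]
white 182 394 115.0 rect mm [array([19.1, -5.3]), array([144.8,  43.4]), np.float64(63.9)]
white 8 388 155.5 rect mm [array([ 30.3, 371.9]), array([59.7, 36.3]), np.float64(10.5)]
white 216 366 97.0 rect mm [array([ 79.5, -77.3]), array([23.4, 24.2]), np.float64(0.3
[... 1412 characters left out ...]
.8, 242.5]), array([49.9, 33.4]), np.float64(23.7)]
white 111 121 137.0 rect mm [array([624.4, 173.4]), array([38., 54.]), np.float64(26.2)]
white 56 119 472.0 rect mm [array([627.6, 299.4]), array([132.5,  73.6]), np.float64(75.0)]
tray 185 375 706.5 rect mm [array([57.4, -8.8]), array([255.6, 148.1]), np.float64(81.3)]
tray 542 286 3875.0 rect mm [array([ 259.4, -806.8]), array([149.5, 261.7]), np.float64(71.9)]
tray 465 167 1237.5 rect mm [array([ 527.5, -640.7]), array([173.,  86.]), np.float64(65.4)]
tray 327 161 2287.5 rect mm [array([ 537.6, -322.8]), array([142. , 100.7]), np.float64(61.4)]
tray 241 133 1987.0 rect mm [array([ 601.5, -124.4]), array([173.7,  76.2]), np.float64(63.7)]
```

View pics/c1.png

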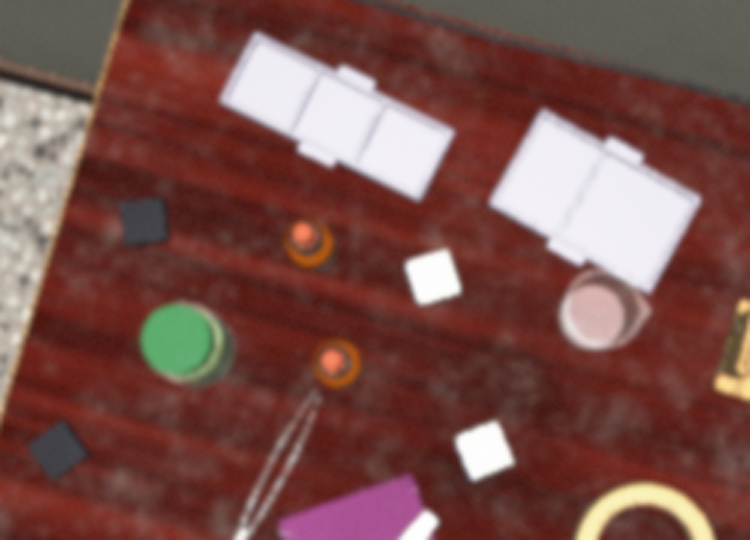

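The crop confirms the choice: green-lid jar, two amber droppers with orange teats, two white-topped boxes, and black decoys. The clear beaker (crop 597,312) stands close to the two-bay tray's lower edge. In that tray the small bay is the left (+y) one.

```bash
cat >> h.py <<'E'
def g(x,y,z,az=None):
    s=r.get_state(); Rc=R.from_quat(np.roll(s['ee_rot'],-1)); Y=Rc.as_matrix()[:,1]
    a0=np.degrees(np.arctan2(Y[1],Y[0])); 
    if az is None: az=a0
    az=a0+((az-a0+90)%180-90); c,n=np.cos(np.radians(az)),np.sin(np.radians(az))
    Rt=R.from_matrix(np.array([[-n,c,0],[c,n,0],[0,0,-1]]).T.T) 
    d=np.array([x,y,z])-s['tcp_pos']
    print('t%.2f'%s['t'],'tcp',np.round(s['tcp_pos'],4),'az0 %.1f'%a0,'q',np.round(s['q'],2),'w %.3f'%s['width'],
      '\n cm',np.round(Rc.inv().apply(d)*100,2),'rot',np.round((Rc.inv()*Rt).as_rotvec(degrees=True),1),'dist %.3f'%np.linalg.norm(d))
E
python3 - <<'E'
from h import *
m=r.camera_model('top')
f=lambda u,v,z:ray(m,u/3+130,v/3+95,z)[:2].round(4)
print('jar',f(180,340,.092)); print('d1',f(303,233,.099),f(309,243,.05)); print('d2',f(332,361,.099),f(338,364,.05)); print('beaker bottom',f(597,312,.0),'rim?',f(590,310,.07),f(605,310,.0))
for c in ([(545,110),(700,200),(653,293),(490,205)],[(258,33),(455,130),(420,201),(220,101)]):
    P=np.array([f(*p,.009) for p in c]); e=P[0]-P[1]; e2=P[3]-P[2]; h=P[0]-P[3]
    print(P.mean(0),np.linalg.norm([e,e2,h,P[1]-P[2]],axis=1),[np.degrees(np.arctan2(a[1],a[0])) for a in(e,e2)],np.degrees(np.arctan2(h[1],h[0])))
g(.42,-.06,.30)
E
```

```text
jar [ 0.4204 -0.0253]
d1 [ 0.495  -0.1097] [ 0.4954 -0.1095]
d2 [ 0.4064 -0.1312] [ 0.4072 -0.1319]
beaker bottom [ 0.4518 -0.3265] rim? [ 0.4463 -0.3123] [ 0.4534 -0.3326]
[ 0.535775 -0.325325] [0.13754363 0.1412353  0.08543629 0.0808125 ] [np.float64(59.98644175326291), np.float64(61.910808755724375)] -29.445428729925577
[ 0.600225 -0.1263  ] [0.16972699 0.17209114 0.06069638 0.06141612] [np.float64(64.03883454505082), np.float64(63.792298323486065)] -27.57828283482593
t0.10 tcp [0.2472 0.5736 0.2306] az0 66.7 q [-1.27  0.44  0.03  1.57 -0.01  1.13 -0.08] w 0.085 
 cm [-40.95 -51.35  -6.86] rot [-0.1  0.   0. ] dist 0.660
```

```bash
python3 -m pendant '{"jaw":[8.5,8.5,8.5,8.5,8.5,8.5,8.5,8.5],"translation":[[-1,-1.3,-1],[-3,-4,-2],[-6,-7.5,-3],[-9,-11.3,-4],[-12,-15,-5],[-15,-18.8,-6],[-18,-22.6,-7],[-20,-25,-7]],"rot":[[0,0,0],[0,0,0],[0,0,0],[0,0,0],[0,0,0],[0,0,0],[0,0,0],[0,0,0]]}'
python3 -c "
from h import *
g(.42,-.06,.30)"
```

```text
t: 0.9
tcp_pos: [0.333, 0.2612, 0.303]
ee_rot: [0.001, 0.204, 0.979, 0.001]
contact_force: [0.5, -0.4, -0.0]
width: 0.0851
grip_force: 0.0
t0.90 tcp [0.333  0.2612 0.303 ] az0 66.5 q [-0.94  0.03  0.15  1.92 -0.01  1.18  0.38] w 0.085 
 cm [-20.79 -25.98   0.26] rot [ 0.1  0.  -0. ] dist 0.333
```

```bash
python3 -m pendant '{"jaw":[8.5,8.5,8.5,8.5,8.5,8.5,8.5,8.5],"translation":[[-3,-3.8,0],[-6,-7.5,0],[-9,-11.3,0],[-12,-15,0],[-15,-18.8,0],[-18,-22.6,0],[-20.6,-26.2,0],[-20.6,-26.2,0]],"rot":[[0,0,0],[0,0,0],[0,0,0],[0,0,0],[0,0,0],[0,0,0],[0,0,0],[0,0,0]]}'
python3 -c "
from h import *
m=r.camera_model('wrist'); cv2.imwrite('pics/w1.png',r.grab_frame('wrist')[:,:,::-1]); print(m)
for n,p in dict(jar=(.4204,-.0253,.092),d1=(.495,-.11,.099),d2=(.4064,-.1315,.099),s1=(.4766,-.199,.016),s2=(.3468,-.2387,.016)).items():
    c=np.linalg.inv(m['T'])@np.r_[p,1]; t=np.arctan2(np.hypot(c[0],c[1]),c[2]); k=t*m['fx']/np.hypot(c[0],c[1]); print(n,m['cx']+k*c[0],m['cy']+k*c[1])
g(.4204,-.0253,.16,62)"
```

```text
t: 1.7
tcp_pos: [0.4172, -0.0633, 0.3019]
ee_rot: [0.001, 0.206, 0.978, -0.0]
contact_force: [0.5, 0.1, 0.4]
width: 0.0849
grip_force: 0.0
{'fx': 325.19226210127806, 'fy': 325.19226210127806, 'cx': 279.60997584972506, 'cy': 204.0824258271953, 'T': array([[ 4.04076599e-01,  8.63623896e-01,  3.01456246e-01,
         3.39773887e-01],
       [ 9.14724875e-01, -3.81758616e-01, -1.32433988e-01,
        -2.94307196e-02],
       [ 7.10363105e-04,  3.29263002e-01, -9.44237984e-01,
         4.45308678e-01],
       [ 0.00000000e+00,  0.00000000e+00,  0.00000000e+00,
         1.00000000e+00]])}
jar 312.1594789443444 160.5608325031351
d1 270.1756971863824 246.78188469473002
d2 220.18634466081812 188.4703804713613
s1 211.39371103732418 232.38746866895
s2 147.06027636072022 165.20851307909908
t1.75 tcp [ 0.4169 -0.0601  0.3017] az0 66.3 q [-0.54  0.01  0.58  1.95 -0.    1.18  1.19] w 0.085 
 cm [ 1.08  3.32 14.17] rot [0.  0.  4.3] dist 0.146
```

View pics/w1.png

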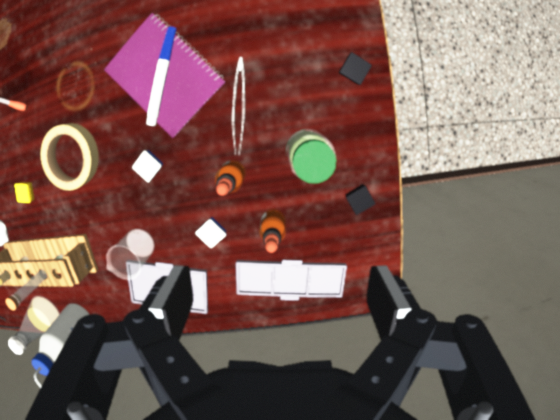

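The wrist view has the lid at (314,162), teats at (271,243) and (223,188), and boxes at (210,233) and (147,166). These are within 1–4 px of prediction from the top-view positions, so I'll grasp the jar.

```bash
python3 -m pendant '{"jaw":[8.5,8.5,8.5,8.5,8.5,8.5,8.5,8.5],"translation":[[0.6,1.7,2],[1.1,3.3,5],[1.1,3.3,9.5],[1.1,3.3,14],[1.1,3.3,18.5],[1.1,3.3,23],[1.1,3.3,26.5],[1.1,3.3,26.5]],"rot":[[0,0,2],[0,0,4],[0,0,4],[0,0,4],[0,0,4],[0,0,4],[0,0,4],[0,0,4]]}'
python3 -c "
from h import *
m=r.camera_model('top')
g(.4204,-.0253,.036,62)
cv2.imwrite('pics/w2.png',r.grab_frame('wrist')[:,:,::-1])"
```

```text
t: 2.55
tcp_pos: [0.4171, -0.0215, 0.0334]
ee_rot: [-0.004, 0.236, 0.972, -0.001]
contact_force: [-1.2, 0.1, 1.4]
width: 0.0847
grip_force: 0.0
t2.55 tcp [ 0.4171 -0.0215  0.0334] az0 62.7 q [-0.39  0.44  0.4   2.29 -0.37  0.48  1.41] w 0.085 
 cm [-0.46 -0.19 -0.26] rot [-0.2 -0.4  0.7] dist 0.006
```

View pics/w2.png

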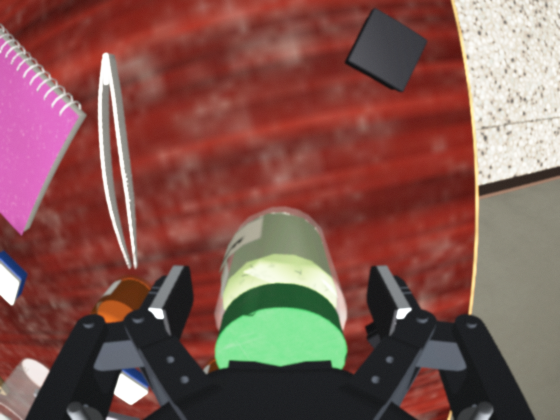

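The jar sits centred between the fingers (lid about 281, fingers 175 to 385). Closing.

```bash
python3 -m pendant '{"jaw":[4.5,4.5,4.5,4.5,4.5],"translation":[[0,0,0],[0,0,0],[0,0,0],[0,0,0],[0,0,0]],"rot":[[0,0,0],[0,0,0],[0,0,0],[0,0,0],[0,0,0]]}' 45
python3 -c "
from h import *
c,s=np.cos(np.radians(61)),np.sin(np.radians(61))
print(.5358-.028*c,-.3253-.028*s)
g(.5358-.028*c,-.3253-.028*s,.16,61)"
```

```text
t: 3.1
tcp_pos: [0.4217, -0.022, 0.0385]
ee_rot: [0.002, 0.236, 0.972, 0.001]
contact_force: [-2.3, -0.4, 14.7]
width: 0.0565
grip_force: 44.8
0.5222253306331026 -0.34978935179990306
t3.10 tcp [ 0.4217 -0.022   0.0385] az0 62.7 q [-0.39  0.43  0.41  2.28 -0.37  0.49  1.41] w 0.056 
 cm [-24.   -24.48 -12.16] rot [0.2 0.2 1.7] dist 0.364
```

```bash
python3 -m pendant '{"jaw":[4.5,4.5,4.5,4.5,4.5,4.5,4.5,4.5],"translation":[[0,0,-1],[0,0,-4],[0,0,-8],[0,0,-12],[0,0,-15],[-1.5,-1.5,-15],[-4,-4,-15],[-6,-6,-15]],"rot":[[0,0,0],[0,0,0],[0,0,0],[0,0,0],[0,0,0],[0,0,0],[0,0,0],[0,0,1]]}'
python3 -m pendant '{"jaw":[4.5,4.5,4.5,4.5,4.5,4.5,4.5,4.5],"translation":[[-3,-3,0],[-6,-6,0],[-9,-9,0],[-12,-12,0],[-15,-15.3,0],[-17,-17.5,0],[-18,-18.5,0],[-18,-18.5,0]],"rot":[[0,0,0],[0,0,0],[0,0,0],[0,0,0],[0,0,0],[0,0,0],[0,0,0],[0,0,0]]}'
python3 -c "
from h import *
cv2.imwrite('pics/w3.png',r.grab_frame('wrist')[:,:,::-1])
g(.5222,-.3498,.045,61)"
```

```text
t: 3.9
tcp_pos: [0.4468, -0.1041, 0.1883]
ee_rot: [0.001, 0.244, 0.97, 0.001]
contact_force: [0.0, -0.1, -2.0]
width: 0.0559
grip_force: 48.9
t: 4.7
tcp_pos: [0.5167, -0.3529, 0.1874]
ee_rot: [0.0, 0.246, 0.969, -0.001]
contact_force: [-0.1, -0.5, -2.0]
width: 0.0563
grip_force: 48.9
t4.75 tcp [ 0.5168 -0.351   0.187 ] az0 61.6 q [ 0.09  0.52  0.64  1.67 -0.35  1.07  1.91] w 0.057 
 cm [-0.42  0.36 14.2 ] rot [0.  0.  0.6] dist 0.142
```

View pics/w3.png

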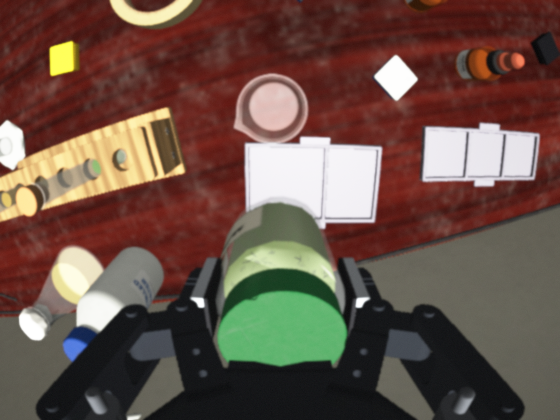

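The jar hangs upright. Two-bay tray corners are at (246,143), (382,147), (376,222); three-bay corners at (425,126), (539,133), (536,182), (423,182).

```bash
python3 -c "
from h import *
m=r.camera_model('wrist')
f=lambda p,z=.009:ray(m,*p,z,True)[:2]
A=[f(p) for p in[(246,143),(382,147),(376,222)]]
az=lambda e:np.degrees(np.arctan2(e[1],e[0])).round(1)
print('two',((A[0]+A[2])/2).round(4),[np.linalg.norm(A[i]-A[i+1]).round(4) for i in(0,1)],az(A[1]-A[0]),az(A[2]-A[1]))
B=[f(p) for p in[(425,126),(539,133),(536,182),(423,182)]]
print('three',np.mean(B,0).round(4),[np.linalg.norm(B[i]-B[(i+1)%4]).round(4) for i in range(4)],az(B[1]-B[0]),az(B[2]-B[3]))
print('s1',f((396,77),.016),'beaker',f((272,107),0))
s=r.get_state();print(s['tcp_pos'])
"
```

```text
two [ 0.539  -0.3217] [np.float64(0.1389), np.float64(0.0831)] 60.7 -27.8
three [ 0.6037 -0.1229] [np.float64(0.1721), np.float64(0.0644), np.float64(0.1766), np.float64(0.0614)] 64.1 63.2
s1 [ 0.47664696 -0.19911013] beaker [ 0.44938335 -0.32325708]
[ 0.51683466 -0.35098588  0.1869997 ]
```

```bash
python3 -m pendant '{"jaw":[4.5,4.5,4.5,4.5,4.5,4.5,4.5,4.5],"translation":[[-0.2,0.3,1],[-0.4,0.6,4],[-0.4,0.6,7],[-0.4,0.6,10],[-0.4,0.6,12],[-0.4,0.6,13],[-0.4,0.6,13.7],[-0.4,0.6,13.7]],"rot":[[0,0,0],[0,0,0],[0,0,0],[0,0,0],[0,0,0],[0,0,0],[0,0,0],[0,0,0]]}'
python3 -c "
from h import *
g(.5238,-.3476,.0415)"
```

```text
t: 5.55
tcp_pos: [0.5235, -0.347, 0.0491]
ee_rot: [-0.0, 0.244, 0.97, 0.0]
contact_force: [-0.2, 0.1, -1.5]
width: 0.0563
grip_force: 48.9
t5.55 tcp [ 0.5235 -0.347   0.0491] az0 61.7 q [ 0.15  0.68  0.54  1.78 -0.46  0.81  1.99] w 0.056 
 cm [-0.05 -0.04  0.76] rot [ 0. -0.  0.] dist 0.008
```

```bash
python3 -m pendant '{"jaw":[4.5,4.5,4.5,4.5],"translation":[[0,0,0.3],[0,0,0.5],[0,0,0.65],[0,0,0.65]],"rot":[[0,0,0],[0,0,0],[0,0,0],[0,0,0]]}'
```

```text
t: 5.95
tcp_pos: [0.5234, -0.348, 0.0429]
ee_rot: [0.0, 0.245, 0.97, 0.0]
contact_force: [0.4, -0.4, -2.0]
width: 0.0566
grip_force: 48.9
```

```bash
python3 -m pendant '{"jaw":[4.5,4.5,4.5,4.5],"translation":[[0,0,0.1],[0,0,0.2],[0,0,0.2],[0,0,0.2]],"rot":[[0,0,0],[0,0,0],[0,0,0],[0,0,0]]}'
```

```text
t: 6.35
tcp_pos: [0.5236, -0.3482, 0.0417]
ee_rot: [0.0, 0.245, 0.97, 0.0]
contact_force: [-2.1, 2.0, 8.1]
width: 0.0564
grip_force: 49.7
```

```bash
python3 -m pendant '{"jaw":[6.5,8.0,8.0,8.0,8.0,8.0,8.0,8.0],"translation":[[0,0,0],[0,0,0],[0,0,0],[0,0,-2],[0,0,-6],[0,0,-10],[0,0,-14],[0,0,-17]],"rot":[[0,0,0],[0,0,0],[0,0,0],[0,0,0],[0,0,0],[0,0,0],[0,0,0],[0,0,0]]}'
python3 -c "
from h import *
im=r.grab_frame('top'); hsv=cv2.cvtColor(im,cv2.COLOR_RGB2HSV);H,S,V=[hsv[...,i].astype(int) for i in range(3)]
cv2.imwrite('pics/w4.png',cv2.resize(im[120:260,210:380,::-1],None,fx=3,fy=3))
g(.4766,-.199,.12,109); g(.4766,-.199,.12,19)"
```

```text
t: 7.15
tcp_pos: [0.5237, -0.3484, 0.2134]
ee_rot: [0.001, 0.245, 0.97, -0.0]
contact_force: [1.0, 0.1, -0.1]
width: 0.0803
grip_force: 0.0
t7.20 tcp [ 0.5252 -0.35    0.2179] az0 61.7 q [ 0.07  0.5   0.66  1.62 -0.33  1.12  1.89] w 0.080 
 cm [11.52 10.98  9.7 ] rot [ -0.2   0.4 -47.3] dist 0.186
t7.20 tcp [ 0.5252 -0.35    0.2179] az0 61.7 q [ 0.07  0.5   0.66  1.62 -0.33  1.12  1.89] w 0.080 
 cm [11.52 10.98  9.7 ] rot [ 0.2  0.4 42.7] dist 0.186
```

View pics/w4.png

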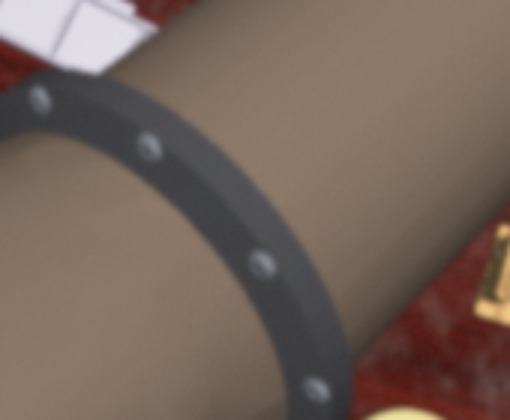

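Only the arm shows in the top view. I'll hover over slip box 1 and check it from close by.

```bash
python3 -m pendant '{"jaw":[8,8,8,8,8,8,8,8],"translation":[[2,2,0],[4.5,4.5,0.5],[7.5,7.5,2],[10,10,5],[11.5,11,8],[11.5,11,9.7],[11.5,11,9.7],[11.5,11,9.7]],"rot":[[0,0,-7],[0,0,-15],[0,0,-23],[0,0,-31],[0,0,-39],[0,0,-47],[0,0,-47],[0,0,-47]]}'
cat > w.py <<'E'
from h import *
import sys
# white box tops seen by the wrist camera
m=r.camera_model('wrist'); im=r.grab_frame('wrist')[:,:,::-1]
if len(sys.argv)>1: cv2.imwrite(sys.argv[1],im)
h=cv2.cvtColor(im,cv2.COLOR_BGR2HSV); mk=(h[...,1]<45)&(h[...,2]>170)
for c,a in blobs(mk,250,9000):
    P=np.array([ray(m,*p,.016,True)[:2] for p in c[:,0]]).astype(np.float32)*1000
    q=cv2.minAreaRect(P)
    if 28<min(q[1]) and max(q[1])<38: print('box',[np.round(x,1) for x in q],c[:,0].mean(0).round())
E
python3 w.py pics/w5.png; python3 -c "
from h import *
g(.4766,-.199,.0065,109)"
```

```text
t: 8.0
tcp_pos: [0.4745, -0.1972, 0.1141]
ee_rot: [0.0, -0.16, 0.987, -0.0]
contact_force: [0.5, -0.6, 0.7]
width: 0.08
grip_force: 0.0
box [array([ 477. , -201.6]), array([34.4, 34. ]), np.float64(18.5)] [274. 205.]
box [array([ 346.6, -241. ]), array([34.2, 34.4]), np.float64(22.1)] [278.  29.]
t8.05 tcp [ 0.475  -0.1975  0.1146] az0 108.4 q [-0.02  0.41  0.41  2.   -0.23  0.77  2.41] w 0.080 
 cm [-0.1  -0.18 10.81] rot [-0.1  0.1 -0.6] dist 0.108
```

View pics/w5.png

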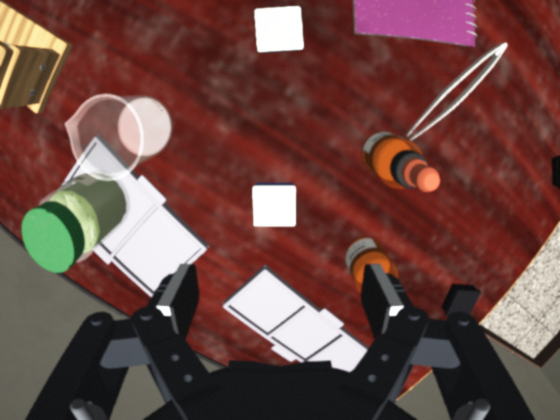

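The box is centred at (274,205), the jar stands in the large bay and the beaker is undisturbed. Descending.

```bash
python3 -m pendant '{"jaw":[6,6,6,6,6,6,6,6],"translation":[[-0.1,-0.25,2],[-0.1,-0.25,5],[-0.1,-0.25,8],[-0.1,-0.25,9.5],[-0.1,-0.25,10.3],[-0.1,-0.25,10.7],[-0.1,-0.25,10.75],[-0.1,-0.25,10.75]],"rot":[[0,0,0],[0,0,0],[0,0,0],[0,0,0],[0,0,0],[0,0,0],[0,0,0],[0,0,0]]}'
python3 -m pendant '{"jaw":[2.5,2.5,2.5,2.5],"translation":[[0,0,0],[0,0,0],[0,0,0],[0,0,0]],"rot":[[0,0,0],[0,0,0],[0,0,0],[0,0,0]]}' 30
python3 -c "
from h import *
c,s=np.cos(np.radians(63.9)),np.sin(np.radians(63.9))
for k in(.056,0,-.056): print(np.round([.6015+k*c,-.1245+k*s],4))
g(.6015+.056*c,-.1245+.056*s,.0095,63.9)"
```

```text
t: 8.85
tcp_pos: [0.4768, -0.1989, 0.0071]
ee_rot: [0.001, -0.162, 0.987, -0.0]
contact_force: [0.4, -0.7, -0.1]
width: 0.0598
grip_force: 0.0
t: 9.25
tcp_pos: [0.4766, -0.1987, 0.0071]
ee_rot: [0.001, -0.162, 0.987, -0.0]
contact_force: [-1.0, -0.3, 5.9]
width: 0.0321
grip_force: 29.5
[ 0.6261 -0.0742]
[ 0.6015 -0.1245]
[ 0.5769 -0.1748]
t9.25 tcp [ 0.4766 -0.1987  0.0071] az0 108.7 q [ 0.07  0.58  0.31  2.07 -0.33  0.53  2.51] w 0.032 
 cm [-18.16   7.    -0.22] rot [-0.   0.1 44.8] dist 0.195
```

```bash
python3 -m pendant '{"jaw":[2.5,2.5,2.5,2.5,2.5,2.5,2.5,2.5],"translation":[[0,0,-1],[0,0,-4],[0,0,-8],[0,0,-11.5],[-1,0.5,-13.5],[-4,1.5,-13.5],[-8,3,-13.5],[-11,4.3,-13.5]],"rot":[[0,0,0],[0,0,0],[0,0,0],[0,0,0],[0,0,6],[0,0,13],[0,0,20],[0,0,27]]}'
python3 -c "
from h import *
g(.6261,-.0742,.0095,63.9)"
```

```text
t: 10.05
tcp_pos: [0.5683, -0.1209, 0.1426]
ee_rot: [0.001, 0.075, 0.997, 0.0]
contact_force: [0.6, -1.3, -0.8]
width: 0.032
grip_force: 30.4
t10.05 tcp [ 0.5683 -0.1209  0.1426] az0 81.4 q [-0.26  0.49  0.53  1.82 -0.3   0.91  1.83] w 0.032 
 cm [-4.99  5.46 13.33] rot [ 0.1  0.1 17.5] dist 0.152
```

```bash
python3 -m pendant '{"jaw":[2.5,2.5,2.5,2.5,2.5,2.5,2.5,2.5],"translation":[[-2.5,2.7,0],[-4.5,5,0],[-5,5.4,2],[-5,5.4,5.5],[-5,5.4,9],[-5,5.4,11.5],[-5,5.4,12.3],[-5,5.4,12.3]],"rot":[[0,0,8],[0,0,15],[0,0,17],[0,0,17],[0,0,17],[0,0,17],[0,0,17],[0,0,17]]}'
python3 -c "
from h import *
cv2.imwrite('pics/w6.png',r.grab_frame('wrist')[:,:,::-1])
g(.6261,-.0742,.010,63.9)"
```

```text
t: 10.85
tcp_pos: [0.6232, -0.0763, 0.018]
ee_rot: [-0.001, 0.219, 0.976, -0.0]
contact_force: [-0.6, -0.2, -0.1]
width: 0.0322
grip_force: 30.4
t10.90 tcp [ 0.6241 -0.0766  0.0192] az0 64.7 q [-0.29  0.72  0.5   1.79 -0.48  0.76  1.59] w 0.032 
 cm [-0.08  0.3   0.92] rot [0.  0.  0.8] dist 0.010
```

View pics/w6.png

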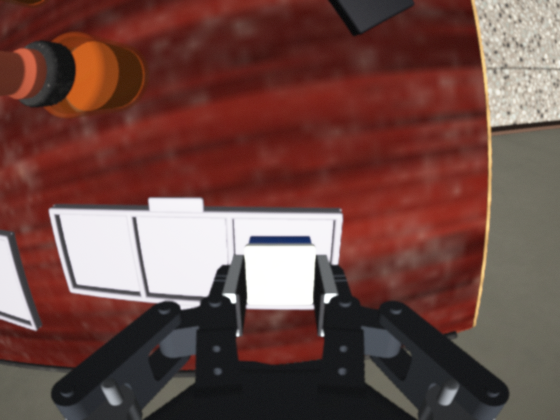

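The box hangs over the end bay (bay columns 235–337, box centre 280). I'll lower it the rest of the way.

```bash
python3 -m pendant '{"jaw":[2.5,2.5,2.5,2.5,2.5,2.5],"translation":[[0,0.3,0.3],[0,0.3,0.6],[0,0.3,0.75],[0,0.3,0.85],[0,0.3,0.9],[0,0.3,0.9]],"rot":[[0,0,0],[0,0,0],[0,0,0],[0,0,0],[0,0,0],[0,0,0]]}'
```

```text
t: 11.5
tcp_pos: [0.6252, -0.0736, 0.0102]
ee_rot: [0.0, 0.219, 0.976, 0.0]
contact_force: [-2.0, 1.3, 8.1]
width: 0.0321
grip_force: 31.2
```

```bash
python3 -m pendant '{"jaw":[4.2,4.8,4.8,4.8,5,6,6,6],"translation":[[0,0,0],[0,0,0],[0,0,-0.5],[0,0,-2],[0,0,-5],[0,0,-9],[0,0,-13],[0,0,-16]],"rot":[[0,0,0],[0,0,0],[0,0,0],[0,0,0],[0,0,0],[0,0,0],[0,0,0],[0,0,0]]}'
python3 -c "
from h import *
g(.3467,-.240,.15,112);g(.3467,-.240,.15,22)"
```

```text
t: 12.3
tcp_pos: [0.6256, -0.0743, 0.1732]
ee_rot: [0.001, 0.219, 0.976, 0.0]
contact_force: [-0.0, 0.8, -0.3]
width: 0.06
grip_force: 0.0
t12.30 tcp [ 0.6256 -0.0743  0.1732] az0 64.7 q [-0.38  0.54  0.62  1.67 -0.36  1.04  1.49] w 0.060 
 cm [ 18.12 -26.92   2.24] rot [ -0.    0.2 -47.3] dist 0.325
t12.30 tcp [ 0.6256 -0.0743  0.1732] az0 64.7 q [-0.38  0.54  0.62  1.67 -0.36  1.04  1.49] w 0.060 
 cm [ 18.12 -26.92   2.24] rot [ 0.1  0.1 42.7] dist 0.325
```

```bash
python3 -m pendant '{"jaw":[6,6,6,6,6,6,6,6],"translation":[[2,-3,0],[4.7,-7,0],[7.4,-11,0],[10,-15,0],[12.7,-19,0.5],[15.5,-23,1],[18,-26.8,2],[18.1,-27,2.2]],"rot":[[0,0,5],[0,0,11],[0,0,17],[0,0,23],[0,0,29],[0,0,35],[0,0,41],[0,0,42.5]]}'
python3 -m pendant '{"jaw":[6,6],"translation":[[0,0,0.5],[0,0,1]],"rot":[[0,0,0],[0,0,0]]}'
python3 w.py pics/w7.png; python3 -c "
from h import *
g(.3467,-.240,.0065,22)"
```

```text
t: 13.1
tcp_pos: [0.3409, -0.2422, 0.1475]
ee_rot: [-0.001, 0.562, 0.827, 0.001]
contact_force: [0.6, 0.8, -0.2]
width: 0.0602
grip_force: 0.0
t: 13.3
tcp_pos: [0.3474, -0.2401, 0.1376]
ee_rot: [0.001, 0.557, 0.831, 0.0]
contact_force: [-0.2, -0.2, -0.6]
width: 0.0596
grip_force: 0.0
box [array([ 346.8, -241.2]), array([34.5, 34.2]), np.float64(22.3)] [278. 196.]
t13.35 tcp [ 0.3472 -0.2397  0.1368] az0 22.4 q [-0.25  0.3   0.91  2.21 -0.34  0.77  1.28] w 0.060 
 cm [-1.000e-02 -6.000e-02  1.303e+01] rot [0.  0.  0.4] dist 0.130
```

View pics/w7.png

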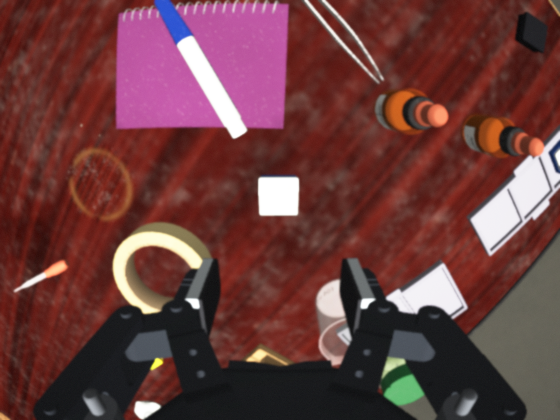

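The box is centred between the fingers at (278,196), clear of the tape ring and the beaker.

```bash
python3 -m pendant '{"jaw":[6,6,6,6,6,6,6,6],"translation":[[0,-0.05,2],[0,-0.05,6],[0,-0.05,9.5],[0,-0.05,11.5],[0,-0.05,12.5],[0,-0.05,12.9],[0,-0.05,13],[0,-0.05,13]],"rot":[[0,0,0],[0,0,0],[0,0,0],[0,0,0],[0,0,0],[0,0,0],[0,0,0],[0,0,0]]}'
python3 -m pendant '{"jaw":[2.5,2.5,2.5,2.5,2.5,2.5,2.5,2.5],"translation":[[0,0,0],[0,0,0],[0,0,0],[0,0,0],[0,0,-1],[0,0,-5],[0,0,-9],[0,0,-13]],"rot":[[0,0,0],[0,0,0],[0,0,0],[0,0,0],[0,0,0],[0,0,0],[0,0,0],[0,0,0]]}' 30
python3 -c "
from h import *
g(.5769,-.1748,.012,63.9)"
```

```text
t: 14.15
tcp_pos: [0.3462, -0.2405, 0.0075]
ee_rot: [0.0, 0.557, 0.83, 0.0]
contact_force: [0.1, 0.8, -0.1]
width: 0.0601
grip_force: 0.0
t: 14.95
tcp_pos: [0.3448, -0.2405, 0.1387]
ee_rot: [-0.0, 0.558, 0.83, -0.0]
contact_force: [1.4, 0.6, 1.2]
width: 0.032
grip_force: 30.5
t14.95 tcp [ 0.3448 -0.2405  0.1387] az0 22.2 q [-0.27  0.3   0.94  2.21 -0.35  0.78  1.29] w 0.032 
 cm [-2.67 23.98 12.65] rot [ -0.   -0.1 -41.7] dist 0.272
```

```bash
python3 -m pendant '{"jaw":[2.5,2.5,2.5,2.5,2.5,2.5,2.5,2.5],"translation":[[-0.2,2,0],[-0.7,6,0],[-1.2,10,0],[-1.7,14,0],[-2.2,18,0],[-2.5,22,0],[-2.7,24,0],[-2.7,24,0]],"rot":[[0,0,-6],[0,0,-13],[0,0,-20],[0,0,-27],[0,0,-34],[0,0,-40],[0,0,-41.5],[0,0,-41.5]]}'
python3 -c "
from h import *
g(.5769,-.1748,.012,63.9)"
```

```text
t: 15.75
tcp_pos: [0.5808, -0.1729, 0.1372]
ee_rot: [0.001, 0.225, 0.974, 0.0]
contact_force: [-0.3, -0.4, -0.2]
width: 0.0319
grip_force: 30.5
t15.75 tcp [ 0.5808 -0.1729  0.1372] az0 64.0 q [-0.22  0.55  0.62  1.77 -0.39  0.95  1.68] w 0.032 
 cm [ 0.28 -0.35 12.52] rot [0.  0.1 0.1] dist 0.125
```

```bash
python3 -m pendant '{"jaw":[2.5,2.5,2.5,2.5,2.5,2.5,2.5],"translation":[[0.1,-0.1,1],[0.1,-0.1,4],[0.1,-0.1,8],[0.1,-0.1,10.5],[0.1,-0.1,11.5],[0.1,-0.1,11.8],[0.1,-0.1,11.8]],"rot":[[0,0,0],[0,0,0],[0,0,0],[0,0,0],[0,0,0],[0,0,0],[0,0,0]]}'
python3 -c "
from h import *
cv2.imwrite('pics/w8.png',r.grab_frame('wrist')[:,:,::-1])
g(.5769,-.1748,.0105,63.9)"
```

```text
t: 16.45
tcp_pos: [0.5765, -0.176, 0.0199]
ee_rot: [0.0, 0.228, 0.974, -0.0]
contact_force: [0.5, 0.3, -0.3]
width: 0.0322
grip_force: 30.5
t16.50 tcp [ 0.577  -0.176   0.0205] az0 63.7 q [-0.14  0.69  0.52  1.86 -0.5   0.72  1.78] w 0.032 
 cm [0.06 0.1  1.  ] rot [ 0.   0.1 -0.2] dist 0.010
```

View pics/w8.png

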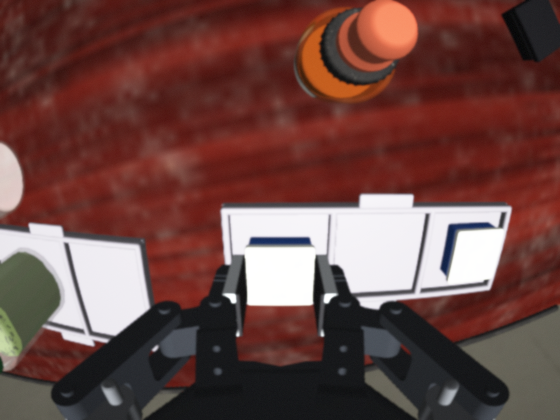

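Slip box 1 lies within the right end bay. Box 2 hangs above the left bay (232–330), so I'll lower it.

```bash
python3 -m pendant '{"jaw":[2.5,2.5,2.5,2.5,2.5,2.5],"translation":[[0,0.1,0.3],[0,0.1,0.6],[0,0.1,0.8],[0,0.1,0.95],[0,0.1,1],[0,0.1,1]],"rot":[[0,0,0],[0,0,0],[0,0,0],[0,0,0],[0,0,0],[0,0,0]]}'
python3 -m pendant '{"jaw":[4.2,4.8,4.8,4.8,5,6,6,6],"translation":[[0,0,0],[0,0,0],[0,0,-0.5],[0,0,-2],[0,0,-5],[0,0,-9],[0,0,-13],[0,0,-16]],"rot":[[0,0,0],[0,0,0],[0,0,0],[0,0,0],[0,0,0],[0,0,0],[0,0,0],[0,0,0]]}'
python3 - <<'E'
from h import *
im=r.grab_frame('wrist')[:,:,::-1]; cv2.imwrite('pics/w9.png',im)
print(r.camera_model('wrist'))
g(.4068,-.1315,.2)
E
```

```text
t: 17.1
tcp_pos: [0.5773, -0.1744, 0.011]
ee_rot: [0.0, 0.228, 0.974, 0.001]
contact_force: [-5.8, 2.7, 20.5]
width: 0.0312
grip_force: 32.7
t: 17.9
tcp_pos: [0.5775, -0.1752, 0.173]
ee_rot: [0.001, 0.228, 0.974, -0.0]
contact_force: [0.7, 0.2, -0.7]
width: 0.0598
grip_force: 0.0
{'fx': 325.19226210127806, 'fy': 325.19226210127806, 'cx': 279.60997584972506, 'cy': 204.0824258271953, 'T': array([[ 0.44416638,  0.84360116,  0.30175041,  0.50272363],
       [ 0.89593945, -0.41932557, -0.14648745, -0.1388171 ],
       [ 0.00295468,  0.33541489, -0.94206588,  0.32003824],
       [ 0.        ,  0.        ,  0.        ,  1.        ]])}
t17.95 tcp [ 0.5795 -0.1762  0.1772] az0 63.6 q [-0.24  0.5   0.66  1.74 -0.36  1.02  1.66] w 0.060 
 cm [17.44 -3.66 -2.43] rot [ 0.1  0.5 -0. ] dist 0.180
```

View pics/w9.png

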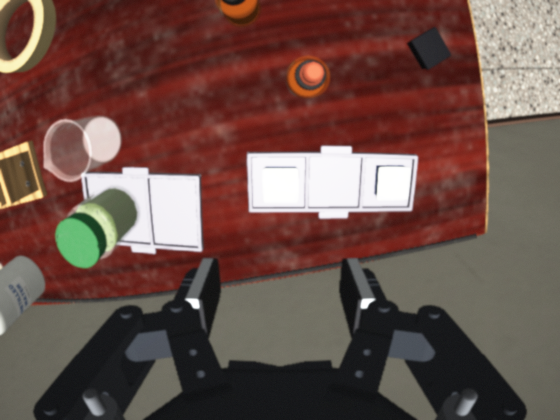

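Boxes sit at (280,184) and (393,183) in the two end bays; d1's teat is at (313,72) and its body outline at (308,78).

Run:
```python
from h import *
m=r.camera_model('wrist'); f=lambda u,v,z:ray(m,u,v,z,True)[:2]
B=[f(*p,.009) for p in[(248,153),(418,155),(411,211),(249,212)]]
C=np.mean(B,0); e=B[1]-B[0]; a=np.degrees(np.arctan2(e[1],e[0])); print('three',C.round(4),a,np.linalg.norm(e))
a=np.radians(63.9); Y=np.array([np.cos(a),np.sin(a)]); X=np.array([Y[1],-Y[0]])
for p in[(280,184),(393,183)]:
    d=f(*p,.019)-C; print('slip in tray x,y mm',1000*(d@X),1000*(d@Y))
A=[f(*p,.009) for p in[(84,177),(201,177),(202,250)]]; print('two',((A[0]+A[2])/2).round(4))
print('d1',f(313,72,.093),f(308,78,.045))
im=cv2.imread('pics/w9.png');h=cv2.cvtColor(im,cv2.COLOR_BGR2HSV);mk=(h[...,0]<20)&(h[...,1]>150)&(h[...,2]>130);mk[120:]=0
for c,ar in blobs(mk,30): print(cv2.minEnclosingCircle(c),ar)
```

```text
three [ 0.6071 -0.1272] 63.930775232767004 0.17358347706200983
slip in tray x,y mm -1.9332085738536449 -55.45329166159051
slip in tray x,y mm -3.2031730172949855 57.9102385767937
two [ 0.5441 -0.3283]
d1 [ 0.49980285 -0.11116673] [ 0.50202169 -0.11133162]
((305.0, 109.0), 8.24631118774414) 37.0
((240.0, 69.5), 10.30786418914795) 80.5
((273.5, 63.0), 12.659089088439941) 54.5
((313.45001220703125, 70.55000305175781), 28.434314727783203) 1424.5
((238.0, 4.0), 18.43918800354004) 368.5
```

```bash
python3 -m pendant '{"jaw":[7,7],"translation":[[0,0,0],[0,0,0]],"rot":[[0,0,0],[0,0,0]]}'; python3 -c "
from h import *
g(.496,-.1095,.031)"
```

```text
t: 18.15
tcp_pos: [0.5768, -0.1742, 0.1695]
ee_rot: [0.0, 0.228, 0.974, 0.0]
contact_force: [-0.1, -0.5, -0.5]
width: 0.0705
grip_force: 0.0
t18.15 tcp [ 0.5768 -0.1742  0.1695] az0 63.7 q [-0.24  0.51  0.65  1.74 -0.36  1.01  1.66] w 0.070 
 cm [10.11  2.22 13.85] rot [ 0. -0.  0.] dist 0.173
```

```bash
python3 -m pendant '{"jaw":[7,7,7,7,7,7],"translation":[[2,0.5,0],[5,1.1,0],[8,1.8,0],[10.1,2.2,0],[10.1,2.2,0.5],[10.1,2.2,1]],"rot":[[0,0,0],[0,0,0],[0,0,0],[0,0,0],[0,0,0],[0,0,0]]}'; python3 -c "
from h import *
m=r.camera_model('wrist');im=r.grab_frame('wrist')[:,:,::-1]; cv2.imwrite('pics/w10.png',im)
h=cv2.cvtColor(im,cv2.COLOR_BGR2HSV);mk=(h[...,0]<20)&(h[...,1]>150)&(h[...,2]>110);mk=cv2.morphologyEx(mk.astype(np.uint8),cv2.MORPH_OPEN,np.ones((7,7)))
for c,ar in blobs(mk,100): u,v=c[:,0].mean(0); print(u,v,ar,cv2.boundingRect(c),ray(m,u,v,.045,True)[:2],ray(m,u,v,.093,True)[:2])
g(.496,-.1095,.031)"
```

```text
t: 18.75
tcp_pos: [0.496, -0.1096, 0.1586]
ee_rot: [-0.0, 0.227, 0.974, 0.0]
contact_force: [0.2, -0.4, 0.6]
width: 0.0701
grip_force: 0.0
323.18 332.1333333333333 528.0 (290, 323, 67, 18) [ 0.64663662 -0.13363364] [ 0.60441173 -0.12225782]
52.170731707317074 324.1463414634146 100.5 (45, 320, 15, 9) [ 0.51719148 -0.4442533 ] [ 0.4991281  -0.37489895]
435.77450980392155 303.65686274509807 393.0 (414, 294, 44, 20) [ 0.67518498 -0.01211856] [ 0.62763141 -0.02342406]
32.22012578616352 301.82389937106916 1058.5 (0, 291, 67, 21) [ 0.47910055 -0.44967933] [ 0.468147   -0.37931218]
223.986301369863 300.1917808219178 877.0 (207, 277, 41, 40) [ 0.56518774 -0.20437582] [ 0.53816564 -0.17979566]
217.0 269.3958333333333 130.0 (209, 265, 17, 10) [ 0.53199575 -0.19212346] [ 0.51116908 -0.16983025]
313.74074074074076 238.10185185185185 463.0 (291, 231, 47, 16) [ 0.54178648 -0.09907028] [ 0.51913233 -0.09414586]
186.85153583617748 245.59215017064847 2978.0 (109, 223, 176, 44) [ 0.49878549 -0.20490407] [ 0.48415766 -0.1802253 ]
413.4560810810811 246.02702702702703 2708.0 (355, 222, 108, 52) [ 0.593237
[... 1894 characters left out ...]
4679546]
313.85526315789474 47.63157894736842 241.0 (298, 41, 32, 14) [ 0.39744066 -0.03165261] [ 0.40172929 -0.03931199]
29.6 36.8 115.0 (24, 31, 13, 12) [ 0.24283375 -0.25123837] [ 0.27598045 -0.2179111 ]
392.38524590163934 31.389344262295083 1233.0 (342, 22, 105, 24) [0.40914386 0.03374025] [0.41124804 0.013875  ]
242.68627450980392 16.176470588235293 139.5 (233, 11, 20, 11) [ 0.34973023 -0.06943243] [ 0.36292422 -0.07004005]
304.0496894409938 4.472049689440993 484.5 (268, 0, 74, 13) [ 0.36213635 -0.02261413] [ 0.37301469 -0.03196059]
t18.80 tcp [ 0.496  -0.11    0.1579] az0 63.7 q [-0.4   0.37  0.68  1.99 -0.3   0.88  1.55] w 0.070 
 cm [ 0.    0.05 12.69] rot [-0.  -0.1 -0. ] dist 0.127
```

View pics/w10.png

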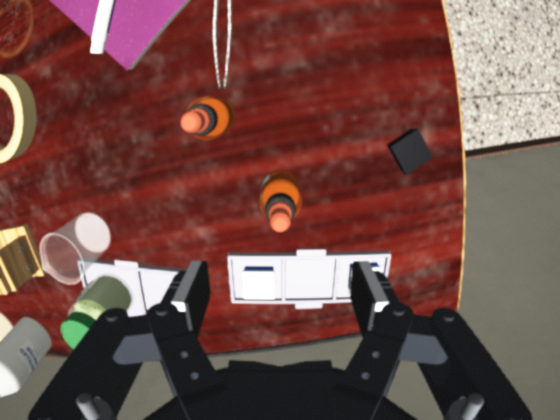

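d1 is centred between the fingers, teat at (280,218). Descending to grip it.

```bash
python3 -m pendant '{"jaw":[7,7,7,7,7,7,7,7],"translation":[[0,0,1.5],[0,0,4],[0,0,7],[0,0,9.5],[0,0,11.5],[0,0,12.4],[0,0,12.7],[0,0,12.7]],"rot":[[0,0,0],[0,0,0],[0,0,0],[0,0,0],[0,0,0],[0,0,0],[0,0,0],[0,0,0]]}'
python3 -m pendant '{"jaw":[2.8,2.8,2.8,2.8,2.8],"translation":[[0,0,0],[0,0,0],[0,0,0],[0,0,0],[0,0,0]],"rot":[[0,0,0],[0,0,0],[0,0,0],[0,0,0],[0,0,0]]}' 30
python3 -c "
from h import *
g(.6015,-.1245,.036,63.9)"
```

```text
t: 19.6
tcp_pos: [0.4965, -0.1105, 0.0323]
ee_rot: [-0.0, 0.228, 0.974, -0.0]
contact_force: [-1.2, 1.0, 0.1]
width: 0.0701
grip_force: 0.0
t: 20.1
tcp_pos: [0.497, -0.11, 0.0332]
ee_rot: [0.001, 0.228, 0.974, 0.0]
contact_force: [0.4, 0.2, 5.8]
width: 0.0339
grip_force: 29.4
t20.10 tcp [ 0.497  -0.11    0.0332] az0 63.7 q [-0.27  0.56  0.53  2.09 -0.49  0.61  1.71] w 0.034 
 cm [-10.01   3.33  -0.26] rot [ 0.1  0.1 -0.2] dist 0.106
```

```bash
python3 -m pendant '{"jaw":[2.8,2.8,2.8,2.8,2.8,2.8,2.8,2.8],"translation":[[0,0,-1],[0,0,-3],[-0.5,0.2,-5],[-3,1,-5.5],[-6,2,-5.5],[-8.5,2.8,-5.5],[-10,3.3,-5.5],[-10,3.3,-5.5]],"rot":[[0,0,0],[0,0,0],[0,0,0],[0,0,0],[0,0,0],[0,0,0],[0,0,0],[0,0,0]]}'
python3 -m pendant '{"jaw":[2.8,2.8,2.8,2.8,2.8],"translation":[[0,0,1],[0,0,3],[0,0,4.3],[0,0,4.6],[0,0,4.6]],"rot":[[0,0,0],[0,0,0],[0,0,0],[0,0,0],[0,0,0]]}'
python3 -c "
from h import *
g(.6015,-.1245,.036,63.9)"
```

```text
t: 20.9
tcp_pos: [0.6026, -0.1249, 0.0881]
ee_rot: [0.001, 0.227, 0.974, -0.0]
contact_force: [-0.2, 0.1, -1.1]
width: 0.0339
grip_force: 30.2
t: 21.4
tcp_pos: [0.5997, -0.1247, 0.0408]
ee_rot: [-0.001, 0.228, 0.974, -0.0]
contact_force: [-0.6, -0.3, 0.2]
width: 0.034
grip_force: 30.2
t21.40 tcp [ 0.5997 -0.1247  0.0408] az0 63.7 q [-0.24  0.68  0.55  1.82 -0.48  0.78  1.67] w 0.034 
 cm [-0.16  0.1   0.48] rot [-0.  -0.1 -0.2] dist 0.005
```

```bash
python3 -m pendant '{"jaw":[2.8,2.8,2.8,2.8,2.8],"translation":[[0,0,0.2],[0,0,0.4],[0,0,0.5],[0,0,0.6],[0,0,0.6]],"rot":[[0,0,0],[0,0,0],[0,0,0],[0,0,0],[0,0,0]]}'
```

```text
t: 21.9
tcp_pos: [0.6011, -0.1249, 0.0363]
ee_rot: [0.001, 0.228, 0.974, 0.0]
contact_force: [-1.2, 0.9, 7.6]
width: 0.0341
grip_force: 30.9
```

```bash
python3 -m pendant '{"jaw":[4.5,6,7,7,7,7,7,7],"translation":[[0,0,0],[0,0,0],[0,0,-0.5],[0,0,-2],[0,0,-5],[0,0,-9],[0,0,-12.5],[0,0,-13]],"rot":[[0,0,0],[0,0,0],[0,0,0],[0,0,0],[0,0,0],[0,0,0],[0,0,0],[0,0,0]]}'
python3 -c "
from h import *
g(.4068,-.1315,.16)"
```

```text
t: 22.7
tcp_pos: [0.6029, -0.126, 0.171]
ee_rot: [0.004, 0.228, 0.974, 0.0]
contact_force: [0.3, -0.3, 0.1]
width: 0.0702
grip_force: 0.0
t22.70 tcp [ 0.6029 -0.126   0.171 ] az0 63.7 q [-0.32  0.53  0.65  1.72 -0.37  1.02  1.57] w 0.070 
 cm [17.34 -9.2   0.95] rot [ 0.1  0.4 -0. ] dist 0.196
```

```bash
python3 -m pendant '{"jaw":[7,7,7,7,7,7,7,7],"translation":[[1.5,-0.8,0],[4,-2.2,0],[7,-3.8,0],[10,-5.4,0],[13,-7,0],[15.5,-8.3,0],[17.2,-9.1,0],[17.2,-9.1,0]],"rot":[[0,0,5],[0,0,12],[0,0,19],[0,0,26],[0,0,33],[0,0,40],[0,0,47],[0,0,54]]}'
python3 -m pendant '{"jaw":[7,7,7,7,7,7],"translation":[[0,0,0],[0,0,0],[0,0,0.5],[0,0,0.5],[0,0,0.5],[0,0,0.5]],"rot":[[0,0,8],[0,0,16],[0,0,24],[0,0,32],[0,0,38.5],[0,0,38.5]]}'
python3 - <<'E'
from h import *
m=r.camera_model('wrist');im=r.grab_frame('wrist')[:,:,::-1]; cv2.imwrite('pics/w11.png',im)
def pr(p):
    c=np.linalg.inv(m['T'])@np.r_[p,1]; k=np.arctan2(np.hypot(c[0],c[1]),c[2])*m['fx']/np.hypot(c[0],c[1]); return m['cx']+k*c[0],m['cy']+k*c[1]
u,v=map(int,pr((.4068,-.1315,.093))); print('expect',u,v)
h=cv2.cvtColor(im,cv2.COLOR_BGR2HSV).astype(int); mk=(h[...,0]<12)&(h[...,1]>120)&(h[...,2]>190)
w=np.zeros_like(mk); w[max(0,v-40):v+40,max(0,u-40):u+40]=1
for c,a in blobs(mk&w,40): x,y=cv2.minEnclosingCircle(c)[0]; print(x,y,a,ray(m,x,y,.093,True))
g(.4068,-.1315,.031,-29)
E
```

```text
t: 23.5
tcp_pos: [0.403, -0.1297, 0.1653]
ee_rot: [-0.001, 0.647, 0.762, 0.001]
contact_force: [1.2, 0.0, 1.0]
width: 0.0699
grip_force: 0.0
t: 24.1
tcp_pos: [0.4059, -0.13, 0.1604]
ee_rot: [-0.0, 0.861, 0.508, -0.0]
contact_force: [0.1, 0.0, 0.3]
width: 0.0699
grip_force: 0.0
expect 281 220
283.9545593261719 219.22727966308594 277.5 [ 0.40879387 -0.13152068  0.093     ]
283.5 210.0 75.5 [ 0.41180521 -0.1253569   0.093     ]
t24.15 tcp [ 0.4059 -0.1301  0.1605] az0 -28.7 q [-0.75  0.37  1.22  2.18 -0.45  0.88  0.25] w 0.070 
 cm [-0.08  0.14 12.95] rot [-0.   0.   0.3] dist 0.129
```

The teat is where expected at (284,219). Descending.

```bash
python3 -m pendant '{"jaw":[7,7,7,7,7,7,7,7],"translation":[[0,0.2,1.5],[0,0.2,4],[0,0.2,7],[0,0.2,9.5],[0,0.2,11.5],[0,0.2,12.5],[0,0.2,12.9],[0,0.2,12.9]],"rot":[[0,0,0],[0,0,0],[0,0,0],[0,0,0],[0,0,0],[0,0,0],[0,0,0],[0,0,0]]}'
python3 -m pendant '{"jaw":[2.8,2.8,2.8,2.8,2.8],"translation":[[0,0,0],[0,0,0],[0,0,0],[0,0,0],[0,0,0]],"rot":[[0,0,0],[0,0,0],[0,0,0],[0,0,0],[0,0,0]]}' 30
python3 -c "
from h import *
c,s=np.cos(np.radians(60.8)),np.sin(np.radians(60.8))
print(.5375+.041*c,-.3232+.041*s);g(.5375+.041*c,-.3232+.041*s,.16,-29.2)"
```

```text
t: 24.95
tcp_pos: [0.4078, -0.1311, 0.0314]
ee_rot: [-0.0, 0.86, 0.51, 0.0]
contact_force: [0.3, 0.1, 0.4]
width: 0.0702
grip_force: 0.0
t: 25.45
tcp_pos: [0.4084, -0.1311, 0.032]
ee_rot: [0.0, 0.861, 0.509, 0.001]
contact_force: [-0.3, 0.6, 8.3]
width: 0.0344
grip_force: 29.0
0.557502246024688 -0.2874101948319378
t25.45 tcp [ 0.4084 -0.1311  0.032 ] az0 -28.8 q [-0.43  0.57  0.86  2.29 -0.79  0.61  0.53] w 0.034 
 cm [ -6.51  20.61 -12.78] rot [ 0.1 -0.   0.4] dist 0.251
```

```bash
python3 -m pendant '{"jaw":[2.8,2.8,2.8,2.8,2.8,2.8,2.8,2.8],"translation":[[0,0,-1],[0,0,-4],[-0.5,1.5,-7],[-1.5,5,-10],[-2.7,8.5,-12],[-4,12.5,-12],[-5.2,16.5,-12],[-6,19,-12]],"rot":[[0,0,0],[0,0,0],[0,0,0],[0,0,0],[0,0,0],[0,0,0],[0,0,0],[0,0,0]]}'
python3 -m pendant '{"jaw":[2.8,2.8,2.8],"translation":[[-0.5,1.5,0],[-0.5,1.6,0],[-0.5,1.6,0]],"rot":[[0,0,0],[0,0,0],[0,0,0]]}'
python3 -c "
from h import *
g(.5575,-.2874,.0375,-29.2)"
```

```text
t: 26.25
tcp_pos: [0.5472, -0.277, 0.1517]
ee_rot: [0.001, 0.861, 0.509, 0.0]
contact_force: [-0.8, 1.0, -0.6]
width: 0.034
grip_force: 30.3
t: 26.55
tcp_pos: [0.5565, -0.287, 0.1511]
ee_rot: [-0.0, 0.861, 0.509, -0.0]
contact_force: [-0.3, -0.6, -1.0]
width: 0.0342
grip_force: 30.3
t26.55 tcp [ 0.5565 -0.287   0.1511] az0 -28.8 q [-0.2   0.68  0.97  1.72 -0.62  1.09  0.46] w 0.034 
 cm [ 0.02  0.11 11.36] rot [-0.   0.   0.4] dist 0.114
```

```bash
python3 -m pendant '{"jaw":[2.8,2.8,2.8,2.8,2.8,2.8,2.8,2.8],"translation":[[0,0.1,1.5],[0,0.1,4],[0,0.1,7],[0,0.1,9.5],[0,0.1,10.8],[0,0.1,11.1],[0,0.1,11.3],[0,0.1,11.3]],"rot":[[0,0,0],[0,0,0],[0,0,0],[0,0,0],[0,0,0],[0,0,0],[0,0,0],[0,0,0]]}'
python3 -m pendant '{"jaw":[2.8,2.8,2.8,2.8],"translation":[[0,0,0.1],[0,0,0.2],[0,0,0.3],[0,0,0.3]],"rot":[[0,0,0],[0,0,0],[0,0,0],[0,0,0]]}'
```

```text
t: 27.35
tcp_pos: [0.5582, -0.288, 0.0391]
ee_rot: [0.001, 0.861, 0.509, 0.0]
contact_force: [-1.0, -0.6, 0.3]
width: 0.0341
grip_force: 30.3
t: 27.75
tcp_pos: [0.5579, -0.2877, 0.0354]
ee_rot: [-0.0, 0.861, 0.509, 0.0]
contact_force: [0.4, 0.2, -0.6]
width: 0.0342
grip_force: 30.3
```

```bash
python3 -m pendant '{"jaw":[2.8,2.8,2.8,2.8],"translation":[[0,0,0.1],[0,0,0.15],[0,0,0.2],[0,0,0.2]],"rot":[[0,0,0],[0,0,0],[0,0,0],[0,0,0]]}'
```

```text
t: 28.15
tcp_pos: [0.5581, -0.288, 0.0349]
ee_rot: [0.0, 0.861, 0.509, 0.001]
contact_force: [-3.5, 4.6, 17.3]
width: 0.0339
grip_force: 31.5
```

```bash
python3 -m pendant '{"jaw":[4.5,6,7,7,7,7,7,7],"translation":[[0,0,0],[0,0,0],[0,0,-0.5],[0,0,-2],[0,0,-5],[0,0,-9],[0,0,-12.5],[0,0,-16]],"rot":[[0,0,0],[0,0,0],[0,0,0],[0,0,0],[0,0,0],[0,0,0],[0,0,0],[0,0,0]]}'
python3 -c "
from h import *
g(.42,.1,.25,30)"
```

```text
t: 28.95
tcp_pos: [0.5575, -0.2881, 0.196]
ee_rot: [0.0, 0.861, 0.509, 0.0]
contact_force: [0.3, 0.6, -0.4]
width: 0.0701
grip_force: 0.0
t28.95 tcp [ 0.5575 -0.2881  0.196 ] az0 -28.9 q [-0.22  0.63  1.    1.66 -0.58  1.17  0.42] w 0.070 
 cm [ 27.35 -30.77  -5.43] rot [  0.    0.  -58.9] dist 0.415
```

```bash
python3 -m pendant '{"jaw":[7,7,7,7,7,7,7,7],"translation":[[2,-2.3,-2],[5,-5.5,-4],[8,-9,-5.4],[11,-12.4,-5.4],[14,-15.8,-5.4],[17,-19.2,-5.4],[20,-22.5,-5.4],[23,-26,-5.4]],"rot":[[0,0,-7],[0,0,-14],[0,0,-21],[0,0,-28],[0,0,-35],[0,0,-42],[0,0,-49],[0,0,-56]]}'
python3 -m pendant '{"jaw":[7,7,7,7,7,7],"translation":[[0,4,0],[0,8,0],[0,11,0],[0,14,0],[0,16,0],[0,16,0]],"rot":[[0,0,0],[0,0,0],[0,0,0],[0,0,0],[0,0,0],[0,0,0]]}'
python3 - <<'E'
from h import *
im=r.grab_frame('top')[:,:,::-1]; w=r.grab_frame('scene')[:,:,::-1]
a=cv2.resize(im[95:230,200:380],(540,405),interpolation=cv2.INTER_CUBIC); b=cv2.resize(w[150:260,230:376],(537,405),interpolation=cv2.INTER_CUBIC)
cv2.imwrite('pics/fin.png',cv2.resize(np.hstack([a,b]),(800,301)))
cv2.imwrite('pics/finraw.png',im)
g(.4,.1,.25)
E
```

```text
t: 29.75
tcp_pos: [0.4402, 0.04, 0.2482]
ee_rot: [0.0, 0.519, 0.854, 0.001]
contact_force: [0.9, 1.0, 0.4]
width: 0.07
grip_force: 0.0
t: 30.35
tcp_pos: [0.585, 0.1132, 0.2477]
ee_rot: [0.001, 0.521, 0.854, -0.0]
contact_force: [-0.4, -0.5, -0.9]
width: 0.0703
grip_force: 0.0
t30.45 tcp [0.583  0.1113 0.2478] az0 27.1 q [-0.86  0.46  0.86  1.68 -0.37  1.18  0.56] w 0.070 
 cm [  7.34 -16.8   -0.22] rot [-0.  0.  0.] dist 0.183
```

View pics/fin.png

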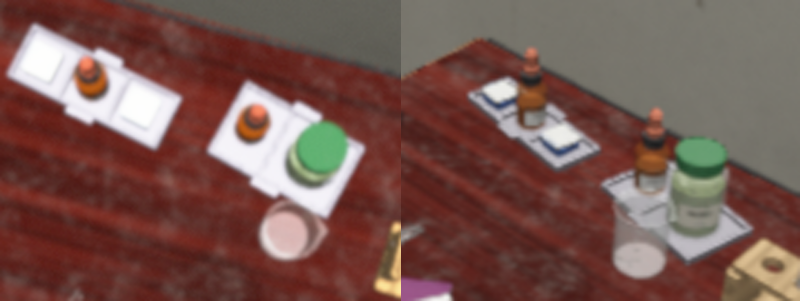

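All five items stand upright in their bays and the beaker hasn't moved. One numeric check of the jar and droppers before handing in.

Run:
```python
from h import *
im=cv2.imread('pics/finraw.png');m=r.camera_model('top');h=cv2.cvtColor(im,cv2.COLOR_BGR2HSV).astype(int);H,S,V=[h[...,i] for i in range(3)]
def loc(p,C,az):
    a=np.radians(az);Y=np.array([np.cos(a),np.sin(a)]);d=(p-np.array(C))*1000;return (d@[Y[1],-Y[0]]).round(1),(d@Y).round(1)
T2=((.537,-.3240),60.8);T3=((.601,-.1255),63.9)
for c,a in blobs((H>45)&(H<85)&(S>90),50):
    (u,v),_=cv2.minEnclosingCircle(c); print('jar',u,v,loc(ray(m,u,v,.095)[:2],*T2))
f=lambda x,y:(x*1.5*.9/3/1*1.0, y)
s=1079/800 # composed width 1077/800, top crop scale 3
for n,x,y,T in [('d2',258,112,T2),('d1',87,65,T3),('s',42,61,T3),('s',139,104,T3)]:
    u,v=x*1077/800/3+200,y*405/301/3+95; print(n,loc(ray(m,u,v,.102 if n[0]=='d' else .019)[:2],*T))
```

```text
jar 344.0 160.5 (np.float64(-1.0), np.float64(-25.3))
d2 (np.float64(-3.8), np.float64(41.9))
d1 (np.float64(-3.8), np.float64(-1.4))
s (np.float64(-3.4), np.float64(57.7))
s (np.float64(1.4), np.float64(-51.2))
```

All within tolerance; handing in.

```bash
python3 -c "
from station import r
print(r.finish_job())"
```

```text
the job is handed in; nothing more can be done
None
```

I handed the job in at about 30 s with both kits made up: jar and one dropper bottle in the two-bay tray, the other dropper and both cover-slip boxes in the three-bay tray; the last images show everything upright, within the judged limits by my measurement, and the beaker where it was, but no verdict came back.

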